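# Close a corrugating die set

### The job

Close the little corrugating die set so that it can go to the press. Its upper half is parked on end in the wooden block: take it out, lay it flat on the open mat with its ribs down and let go of it, then take it again by its round shank and lower it, level and gently, over the two guide pins of the lower half until its ribs have gone in between the lower ribs and it is fully home. Either way round will do; leave the other things on the bench where they are.

Things in the scene. Friction and masses are not known exactly. Their poses are not given: they have to be found in the camera images.
- upper_center (a point): Upper die half (loose, about 0.4 kg): grey metal plate 120 x 56 x 14 mm. This point is the plate's centre, mid-thickness. x along the length, y along the width, z out of the shank's face. Two 13 mm through-holes at x = +-45 mm. At the start it stands on end, x up, shank facing left, top end 126 mm above the bench. Flat on its ribs this point is 27 mm above the bench. Grip across the width, or the shank.
- upper_shank (a point): Middle of the upper half's round steel shank (24 mm across, 40 mm long, on the plate's centre), 27 mm from the plate's centre along z; same axes. It ends 20 mm beyond this point and starts 20 mm before it at the plate, with a flat 2 mm collar. When fingers hold the shank they should close along y: the holes and later the guide pins lie along x.
- upper_ribs (a point): Middle of the upper half's four rib noses, 27 mm from the plate's centre along -z; same axes. The steel ribs run along y (50 mm long), stand at x = -18, -6, 6 and 18 mm, are 4 mm thick with round noses and 20 mm high. The upper half is the same after a half turn about z.
- lower_seat (a point): Lower die half, fixed to the bench: grey metal shoe 150 x 76 x 12 mm with a dark steel die block. This point is the centre of the block's upper face, 16 mm above the bench, where the upper rib noses come to rest. x along the length and through both guide pins, z up. Closed, the upper plate's centre is straight above this point by 27 mm, its x axis along this x axis, either way round.
- lower_ribs (a point): Middle of the lower half's five rib noses, 35 mm above the bench; same axes. The steel ribs run along y (50 mm long), stand at x = -24, -12, 0, 12 and 24 mm, are 5 mm thick with round noses and 19 mm high. Each upper rib enters a gap between two of them with 1.5 mm to spare on both sides; they begin to enter when the upper plate's centre is 62 mm above the bench.
- pin_a (a point): Tip of the steel guide pin at x = +45 mm of the lower half, 60 mm above the bench; 10 mm thick, bullet nose over the last 6 mm. The 13 mm hole of the upper half goes over it with 1.5 mm to spare all round. Closed, the pin stands 10 mm out of the plate.
- pin_b (a point): Tip of the guide pin at x = -45 mm of the lower half, the same as the other. Pins and ribs begin to enter at nearly the same height. High obstacles: a lamp arm crosses the bench at x = 0.75 m, 0.36 to 0.49 m up; a small drawer chest stands below it, and a bench vice at the front left.
- stand_top (a point): Centre of the slot's mouth in the top of the wooden parking block (50 x 86 x 32 mm, fixed to the bench), 32 mm above the bench. The slot is 16 mm wide along x, 62 mm long along y and 26 mm deep: the upper half is drawn 26 mm straight up to come out. The open mat for laying it down is between this block and the lower die half.
- bench_brush: Bystander: a soft brush with a red handle, 137 long, lying flat (mm). Leave it alone. Its origin is the centre of its underside.
- dial_gauge: Bystander: a pocket dial gauge lying on its back, 70 x 49 x 12 (mm). Leave it alone. Its origin is the centre of its underside.
- eye_loupe_2: Bystander: a black watchmaker's eye loupe standing on its flared cup, 42 across, 35 high (mm). Leave it alone. Its origin is the centre of its underside.
- small_hammer: Bystander: a small brass-headed hammer with a wooden handle, 149 long, 12 high, lying flat (mm). Leave it alone. Its origin is the centre of its underside.
Not all that is in view belongs to the job. Leave any blue or yellow look-alike of the part that bears upper_center alone.

How it is judged (in metres and radians):
On the way, in this order (a step that is already met when the one before it is completed fails the run):
1. the upper half lies flat on the bench on its ribs, beside the lower half and the block, and is let go (angle between upper_center's own z axis and vertical below 0.08 rad and height (world z) of upper_center between 0.023 and 0.032 m and height (world z) of upper_shank above 0.045 m and contact force between the fingers and upper_die below 0.1 N and linear speed of upper_die below 0.02 m/s), for 0.2 s.
2. the upper half is held by its shank, level, clear of the bench (angle between upper_center's own z axis and vertical below 0.15 rad and height (world z) of upper_center above 0.045 m and height (world z) of upper_shank above 0.06 m and distance between the grasp point and upper_shank below 0.03 m and contact force between the fingers and upper_die above 1 N), for 0.2 s.
At the end, for the whole second after the job is handed in: The upper half sits on the lower one, shank up and level (within 3 degrees), its plate centre within 4 mm sideways of the die's centre and no more than 2.5 mm above its fully closed height, turned at most 4 degrees from the lower half (either way round), released and at rest (horizontal distance between upper_center and lower_seat below 0.004 m and z of upper_center in the frame of lower_seat between 0.024 and 0.0295 m and z of upper_shank in the frame of lower_seat above 0.04 m and angle between upper_center's own z axis and vertical below 0.05 rad and angle between the x axis of upper_center and the x axis of lower_seat, either way round below 0.07 rad and linear speed of upper_die below 0.01 m/s and contact force between the fingers and upper_die below 0.1 N); the robot touches nothing.
It fails at once if the upper half is tilted by more than 14 degrees while it is down among the pins and ribs (horizontal distance between upper_center and lower_seat below 0.02 m and z of upper_center in the frame of lower_seat below 0.048 m and angle between upper_center's own z axis and vertical above 0.25 rad).
It fails at once if the upper half is dropped or slammed into the lower half (faster than 0.4 m/s within the last 20 mm) (horizontal distance between upper_center and lower_seat below 0.02 m and z of upper_center in the frame of lower_seat below 0.048 m and linear speed of upper_die above 0.4 m/s).
It fails at once if a bystander (brush, dial gauge, loupe or hammer) is shifted by more than 25 mm (distance of any of bench_brush, dial_gauge, eye_loupe_2, small_hammer from where it was at the start of the episode above 0.025 m).
It also fails if it takes over 64 s, if anything falls off the work surface, if the arm or the gripper's body presses on something with over 40 N, if the wrist force passes 120 N, or if a joint passes its speed limit or range.

### The arm

A 6-joint arm with a two-finger parallel gripper is mounted at the origin on a cart in front of the work surface, level with it; the furniture and walls round the work are solid. World frame = base frame: x ahead of the robot, y to its left, z up, the work surface at z = 0. Lengths are in m, angles in degrees, forces in N, time in s.
With the tool pointing down it reaches from about 0.35 to 0.875 m from the base axis. Payload 4.2 kg.
Tool frame: the origin (TCP) lies where the fingers leave the gripper's body, on its centre line; the fingertips stand 70 mm ahead of it and the grasp point (between the pads) lies 51 mm ahead of it; z points along the fingers, y is the direction in which the jaws open and shut (so a half turn about z gives the same grasp; the last joint's range is limited). The gripper opens to 87 mm and grips with 3 to 60 N. Pads are 19 mm wide; open, the fingers measure 117 mm over their backs; the gripper's body (75 mm by 190 mm) begins 51 mm behind the grasp point.
Start: joints at [91.02, 22.042, 0.453, 0, -68.411, -14.817], TCP at [0.149, 0.607, 0.292] pointing down, gripper open.
Joint ranges: [-179.83, 179.83], [-69.29, 118.12], [-61.27, 80.66], [-181.25, 117.63], [-171.15, -9.14], [-177.46, 177.46]. Speed limits (degrees/s): [159.86, 159.86, 180, 180, 180, 180].

### API

Orientations are given as a 3x3 rotation matrix whose columns are the frame's x, y, z axes.
In Python, from station import sense, capture, camera_model, finish_job gives the robot as it stands.
- The arm moves only by the shell command python3 -m inch 'ROWS'. ROWS is JSON, a list of rows, each an object with "hand": the closure, from 0 (fully open) to 1 (shut); "slide": the shift along the world's x, y, z in cm, a list of three; "yaw": the turn about the world's z in rad. A call has 1 to 10 rows; each row is the pose to reach, as a shift and turn from the pose commanded when the call began; what a row does not reach only later rows make up. A row lasts 1/8 s, in which the tool goes at most 62.5 mm and 10.7 degrees, less where a joint would pass 70% of its speed; a pose out of reach is approached as far as the arm can. A call with a gripper value outside its range is refused whole. The fingers move at their own pace and stop on an object; the grip force is fixed at half the most. Time passes only in rows, so rows that repeat a pose let the fingers close. It gives the time, the measured TCP pose, the force and the opening at its end, in the units of the state.
- sense(): the state, without advancing time (a new reading comes with each control period).
- capture(name): name is "scene" or "side" or "wrist"; returns the picture (480x640x3 uint8, blue, green, red); there is no depth.
- camera_model(name): a dict with "mtx" (3x3 intrinsics, pixels), "k1" (the pictures are not rectified: a ray, as slopes to the right and down, at radius r is drawn at 1 + k1 r^2 times it, then the intrinsics apply), "xyz" and "orientation" of the camera in the world; the wrist camera has in their place "tool_from_camera" (4x4, takes a point from camera to tool coordinates, whose origin is the TCP and whose axes are the flange's). Camera axes: x right, y up, looking along -z (the intrinsics and any distortion apply to the point x, -y, -z); pixel columns grow to the right and rows downward; lengths in m; the calibration is good to about 2 mm. A picture is of the moment at which its call begins: read the wrist's pose just before it. camera_model takes no time and is no camera call.
- finish_job(): hands the job in, once; it reports no verdict.
The state is a dict: "time_s": time; "joints": joint angles; "joint_velocities": joint speeds; "effort": joint torques, N m; "tcp_pos": TCP position; "ee_rot": TCP orientation; "wrist_force": force on the tool from outside, world axes, zero at the start; "moment": the same for the moment, N m; "gripper_width": opening from 0.0 (shut) to 1.0 (fully open).
Only numpy, scipy, OpenCV 4.12 (cv2) and the standard library are available. Lean on these libraries where they do the work, as an engineer would, in place of code of your own. Each camera call takes 0.05 s, during which the arm holds its last target. There are 200 camera calls.

## Working session

There is one attempt and no reset: what is moved stays moved. The work goes in short steps, Python scripts to look and compute and a shell command to move; the robot and the scene stay as the last step left them, time stands still between calls to the robot, and variables do not carry over. Pictures are saved under pics/ and viewed, about 8 in all and at most 12, crops included, and the job is handed in when it is done.

```bash
mkdir -p pics; cat > h.py <<'E'
import numpy as np,cv2
from station import sense,capture,camera_model
def pose(name,st=None):
    m=camera_model(name)
    if 'xyz' in m: return m,np.array(m['orientation']).reshape(3,3),np.array(m['xyz'])
    st=st or sense();T=np.array(m['tool_from_camera']).reshape(4,4);R=np.array(st['ee_rot']).reshape(3,3)
    return m,R@T[:3,:3],R@T[:3,3]+np.array(st['tcp_pos'])
def pix2z(name,uv,z,st=None):
    """pixels -> world points on plane height z"""
    m,R,c=pose(name,st);K=np.array(m['mtx']).reshape(3,3);out=[]
    p=cv2.undistortPoints(np.array(uv,float).reshape(-1,1,2),K,np.array([m['k1'],0,0,0.]),).reshape(-1,2)
    zz=np.broadcast_to(z,len(p))
    for (a,b),h in zip(p,zz):
        d=R@np.array([a,-b,-1]);out.append(c+d*(h-c[2])/d[2])
    return np.array(out)
def proj(name,P,st=None):
    m,R,c=pose(name,st);K=np.array(m['mtx']).reshape(3,3)
    q=(np.array(P,float).reshape(-1,3)-c)@R;q=q*[1,-1,-1];s=q[:,:2]/q[:,2:]
    r=(s**2).sum(1,keepdims=True);s=s*(1+m['k1']*r);return s@K[:2,:2].T+K[:2,2]
E
python3 - <<'E'
from h import *
for n in('scene','side','wrist'):
    st=sense();im=capture(n);cv2.imwrite(f'pics/{n}0.png',im);m=camera_model(n);print(n,m)
print(sense())
E
```

```text
scene {'mtx': array([[506.88527296,   0.        , 323.33762496],
       [  0.        , 506.88527296, 236.80826054],
       [  0.        ,   0.        ,   1.        ]]), 'k1': -0.10184693129079042, 'xyz': array([-0.01771568, -0.94201967,  0.80035858]), 'orientation': array([[ 0.8587164 ,  0.29979701, -0.41560546],
       [-0.51237949,  0.48874236, -0.70611484],
       [-0.00856712,  0.81930011,  0.57330092]])}
side {'mtx': array([[609.81253069,   0.        , 313.96945988],
       [  0.        , 609.81253069, 232.69006229],
       [  0.        ,   0.        ,   1.        ]]), 'k1': -0.058045487444183246, 'xyz': array([0.55428823, 0.9955006 , 0.78149335]), 'orientation': array([[-9.99492268e-01, -4.71800400e-04,  3.18587963e-02],
       [ 2.65424732e-02, -5.65485218e-01,  8.24331223e-01],
       [ 1.76267586e-02,  8.24758295e-01,  5.65210626e-01]])}
wrist {'mtx': array([[343.03094251,   0.        , 320.41140248],
       [  0.        , 343.03094251, 240.15992963],
       [  0.        ,   0.        ,   1.        ]]), 'k1': -0.03633104968199839, 'tool_from_camera': array([[-7.37458584e-05,
[... 410 characters left out ...]
7639e-02,
       -6.84107190e+01, -1.48158393e+01]), 'joint_velocities': array([ 0.09216437, -0.11158659,  0.34210252,  0.12157981, -0.02445708,
        0.03205324]), 'effort': array([-1.29293716e-03, -3.91053343e+01,  1.87586564e+01,  4.22233790e+00,
        1.23812733e-02, -1.41497671e-04]), 'tcp_pos': array([0.14894581, 0.60664265, 0.29141662]), 'ee_rot': array([[ 9.71126441e-01, -2.38565216e-01, -2.69815863e-04],
       [-2.38565333e-01, -9.71125058e-01, -1.64409192e-03],
       [ 1.30198197e-04,  1.66098984e-03, -9.99998612e-01]]), 'wrist_force': array([ 0.09241707, -0.98981463,  0.84111506]), 'moment': array([ 0.01944615, -0.00488581,  0.01328381]), 'gripper_width': 1.0017543766551107}
```

View pics/scene0.png

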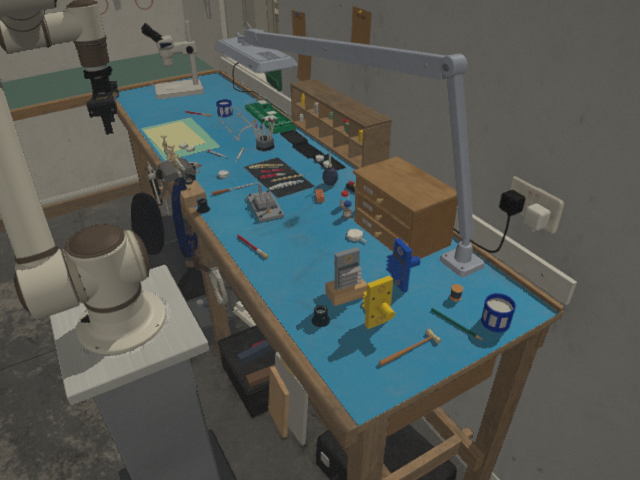

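View pics/side0.png

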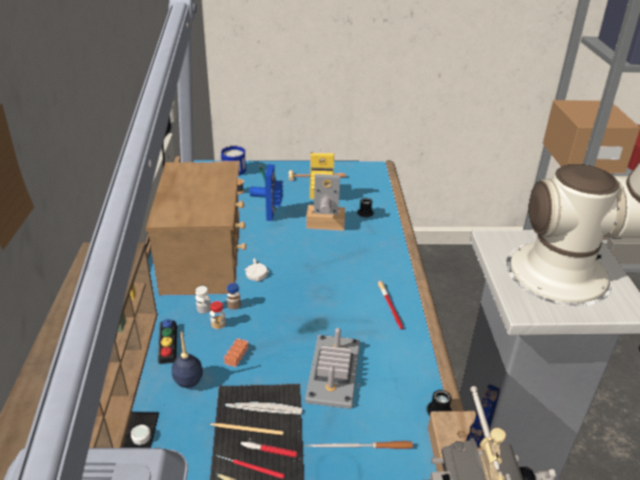

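```bash
python3 - <<'E'
import cv2,numpy as np
s=cv2.imread('pics/side0.png');c=cv2.imread('pics/scene0.png')
f=lambda i,x,y,w,h:cv2.resize(i[y:y+h,x:x+w],(400,300),interpolation=cv2.INTER_CUBIC)
a=np.hstack([f(s,280,150,120,90),f(s,280,320,120,90)])
b=np.hstack([f(c,300,235,120,90),f(c,230,175,80,60)])
cv2.imwrite('pics/crop1.png',np.vstack([a,b]))
E
```

```text
(no output)
```

View pics/crop1.png

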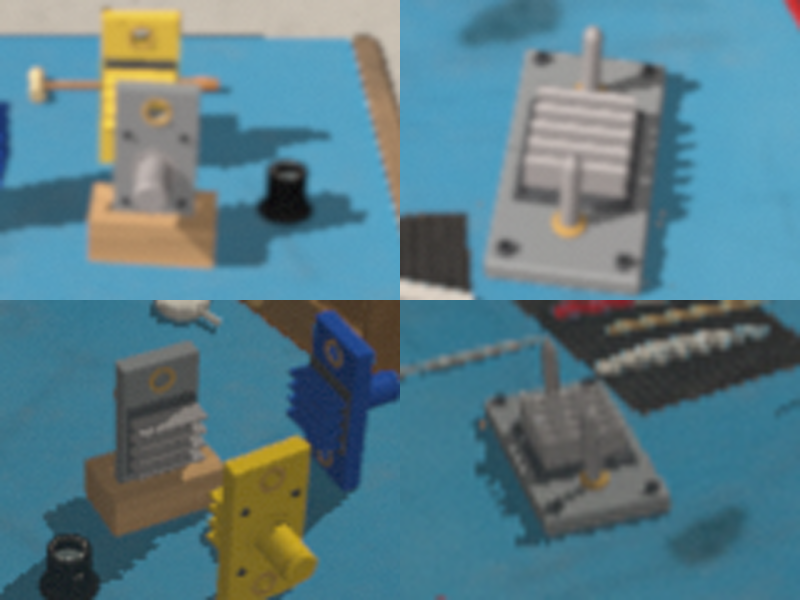

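```bash
python3 - <<'E'
from h import *
np.set_printoptions(precision=4,suppress=True)
print('top side',pix2z('side',[(314.8,175.5),(340,176.4)],.126))
print('top scene ribside L,R',pix2z('scene',[(334.8,253.3),(359.4,247.5)],.126))
print('stand top side corners fl fr',pix2z('side',[(307.5,214),(344.5,217)],.032), 'bottom',pix2z('side',[(307,228),(344,230)],0))
print('pins side',pix2z('side',[(338,329),(331,367.5)],.058),'scene',pix2z('scene',[(259.8,184.4),(268,199.6)],.058))
print('shoe corners side NearL,NearR,FarR,FarL',pix2z('side',[(305.5,403),(337.5,406.5),(359.5,340.5),(319,336)],.012))
print('brush',pix2z('side',[(381,283),(402,328)],.01),'loupe',pix2z('side',[(366,215)],0))
E
```

```text
top side [[ 0.5096 -0.1835  0.126 ]
 [ 0.4542 -0.1797  0.126 ]]
top scene ribside L,R [[ 0.4601 -0.1795  0.126 ]
 [ 0.5189 -0.19    0.126 ]]
stand top side corners fl fr [[ 0.5248 -0.1728  0.032 ]
 [ 0.4412 -0.1603  0.032 ]] bottom [[ 0.5257 -0.1633  0.    ]
 [ 0.4413 -0.1551  0.    ]]
pins side [[0.4801 0.2315 0.058 ]
 [0.4965 0.3198 0.058 ]] scene [[0.4984 0.309  0.058 ]
 [0.4806 0.2149 0.058 ]]
shoe corners side NearL,NearR,FarR,FarL [[0.5371 0.3523 0.012 ]
 [0.4866 0.36   0.012 ]
 [0.4388 0.2128 0.012 ]
 [0.5106 0.2008 0.012 ]]
brush [[0.381  0.0489 0.01  ]
 [0.3575 0.1794 0.01  ]] loupe [[ 0.3846 -0.2185  0.    ]]
```

```bash
python3 -m inch '[{"hand":0,"slide":[34,-35.7,0],"yaw":-1.47},{"hand":0,"slide":[34,-35.7,0],"yaw":-1.47},{"hand":0,"slide":[34,-35.7,0],"yaw":-1.47},{"hand":0,"slide":[34,-35.7,0],"yaw":-1.47},{"hand":0,"slide":[34,-35.7,0],"yaw":-1.47},{"hand":0,"slide":[34,-35.7,0],"yaw":-1.47},{"hand":0,"slide":[34,-35.7,0],"yaw":-1.47},{"hand":0,"slide":[34,-35.7,0],"yaw":-1.47},{"hand":0,"slide":[34,-35.7,0],"yaw":-1.47},{"hand":0,"slide":[34,-35.7,0],"yaw":-1.47}]'
cat > w.py <<'E'
import sys,json
from h import *
st=sense();im=capture('wrist');n=sys.argv[1];cv2.imwrite(f'pics/{n}.png',im)
json.dump({k:np.array(st[k]).tolist() for k in('tcp_pos','ee_rot','joints','time_s','wrist_force','gripper_width')},open(f'pics/{n}.json','w'))
print(st['time_s'],st['tcp_pos'],st['ee_rot'],st['joints'].round(1),st['wrist_force'],st['gripper_width'])
E
python3 w.py die
```

```text
time_s: 1.4
tcp_pos: [0.4889, 0.2498, 0.2919]
ee_rot: [[-0.14, -0.99, -0.001], [-0.99, 0.14, -0.0], [0.0, 0.001, -1.0]]
wrist_force: [-0.8, -0.1, -0.4]
gripper_width: 1.0
1.4 [0.48890872 0.2497521  0.29191933] [[-1.39798733e-01 -9.90179741e-01 -6.27748515e-04]
 [-9.90179909e-01  1.39798861e-01 -1.64834208e-04]
 [ 2.50974021e-04  5.98540353e-04 -9.99999789e-01]] [ 44.   14.7 -10.3  -0.  -65.  -52. ] [-0.8394854  -0.10615772 -0.42091982] 1.0000907506526182
```

View pics/die.png

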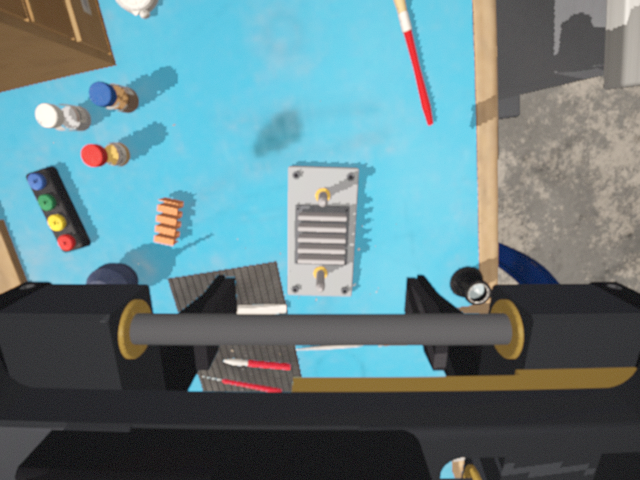

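```bash
python3 - <<'E'
import cv2
i=cv2.imread('pics/die.png')[155:305,270:380]
cv2.imwrite('pics/crop2.png',cv2.resize(i,None,fx=4,fy=4,interpolation=cv2.INTER_CUBIC))
E
```

```text
(no output)
```

View pics/crop2.png

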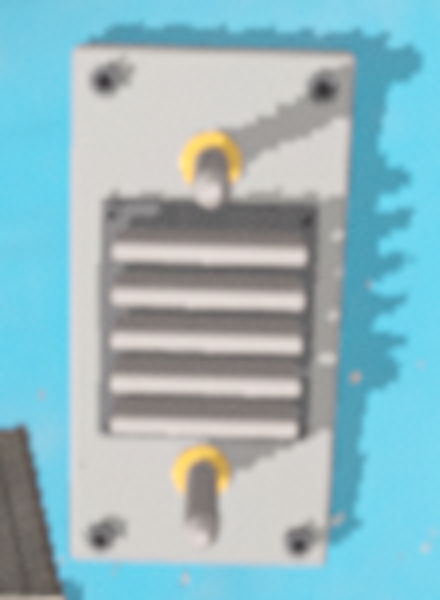

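```bash
cat > d.py <<'E'
from h import *
import json
np.set_printoptions(precision=4,suppress=True)
st=json.load(open('pics/die.json'))
f=lambda l:np.array(l)/4+[270,155]-.375
def g(n,l,z):
    p=pix2z('wrist',f(l),z,st);print(n,p[:,:2].tolist().__repr__(),'mean',p.mean(0));return p
def ang(a,b):d=a-b;return np.degrees(np.arctan2(d[1],d[0]))
c=g('corners',[(73,47),(355,55),(326,563),(72,557)],.012)
print('edges',ang(c[3],c[0]),ang(c[2],c[1]),ang(c[0],c[1])+90,ang(c[3],c[2])+90,np.linalg.norm(c[0]-c[3]),np.linalg.norm(c[0]-c[1]))
s=g('screws',[(105,80),(323,88),(300,540),(101,537)],.012);print(ang(s[3],s[0]),ang(s[2],s[1]),ang(s[0],s[1])+90)
r=g('ribs',[(111,252),(307,256),(299,429),(110,425)],.034);print(ang(r[3],r[0]),ang(r[2],r[1]),ang(r[0],r[1])+90,ang(r[3],r[2])+90)
p=g('pintips',[(213,192),(202,535)],.058);print(ang(p[1],p[0]),np.linalg.norm(p[1]-p[0]))
q=g('collars',[(211,158),(202,471)],.013);print(ang(q[1],q[0]),np.linalg.norm(q[1]-q[0]))
E
python3 d.py
```

```text
corners [[0.5166577508427522, 0.19423804957268864], [0.44238072696572067, 0.20684598108793803], [0.4671748226449042, 0.35270556390327634], [0.541439412769839, 0.34024140362733546]] mean [0.4919 0.2735 0.012 ]
edges 80.36679515130604 80.35273099928962 80.36632170191017 80.47258671252835 0.14809156006699023 0.07533947314072706
screws [[0.5095793587004345, 0.20404107584047196], [0.4518816983299813, 0.21433514498175535], [0.4739236006092767, 0.3442618712410599], [0.5318966764683638, 0.3350911449854237]] mean [0.4918 0.2744 0.012 ]
80.33546584863561 80.37151757646106 79.88407102601694
ribs [[0.5132648266640769, 0.24636599924098695], [0.46270904022567655, 0.25458985731223943], [0.4705701555194145, 0.3018311560721496], [0.5210872051738938, 0.29352791630799496]] mean [0.4919 0.2741 0.034 ]
80.58253139337111 80.55235178878392 80.76068140816255 80.66603165318064
pintips [[0.4843238900094662, 0.2303804729980357], [0.49945495634559584, 0.31844370284373513]] mean [0.4919 0.2744 0.058 ]
80.25060927498842 0.08935368833643546
collars [[0.4842999474504938, 0.22868624769897167], [0.49944498771631307, 0.3182717413890884]] mean [0.4919 0.2735 0.013 ]
80.40448420794313 0.09085666141981684
```

```bash
python3 -m inch '[{"hand":0,"slide":[-0.5,-43.7,0],"yaw":0},{"hand":0,"slide":[-0.5,-43.7,0],"yaw":0},{"hand":0,"slide":[-0.5,-43.7,0],"yaw":0},{"hand":0,"slide":[-0.5,-43.7,0],"yaw":0},{"hand":0,"slide":[-0.5,-43.7,0],"yaw":0},{"hand":0,"slide":[-0.5,-43.7,0],"yaw":0},{"hand":0,"slide":[-0.5,-43.7,0],"yaw":0},{"hand":0,"slide":[-0.5,-43.7,0],"yaw":0},{"hand":0,"slide":[-0.5,-43.7,0],"yaw":0}]'
python3 w.py up; python3 - <<'E'
import cv2
i=cv2.imread('pics/up.png')
cv2.imwrite('pics/crop3.png',cv2.resize(i[120:320,220:440],None,fx=3,fy=3,interpolation=cv2.INTER_CUBIC))
E
```

```text
time_s: 2.58
tcp_pos: [0.4841, -0.1861, 0.2922]
ee_rot: [[-0.138, -0.99, -0.0], [-0.99, 0.138, 0.0], [-0.0, 0.0, -1.0]]
wrist_force: [0.3, 0.4, -0.7]
gripper_width: 1.002
2.575 [ 0.48407457 -0.18605322  0.29216141] [[-1.38224448e-01 -9.90400918e-01 -1.54922848e-04]
 [-9.90400888e-01  1.38224395e-01  3.12407665e-04]
 [-2.87994721e-04  1.96618103e-04 -9.99999939e-01]] [ -3.1  11.7 -14.3  -0.  -64.   -4.9] [ 0.2775182   0.37469888 -0.73638602] 1.0015604457658605
```

View pics/crop3.png

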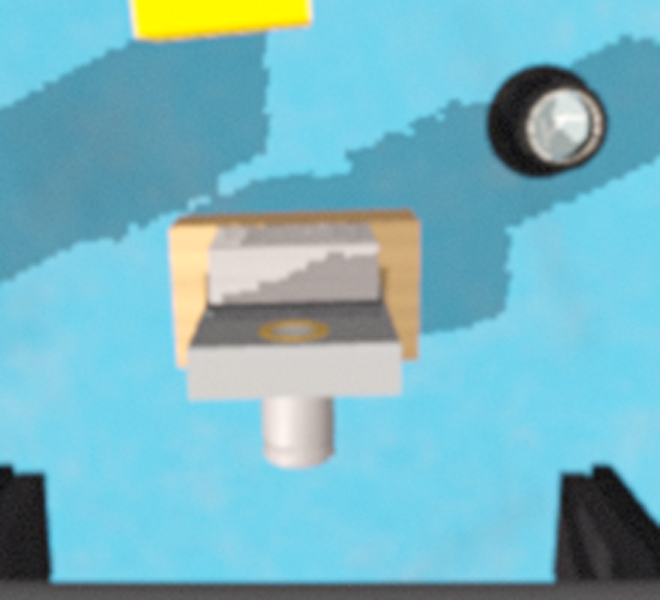

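```bash
python3 - <<'E'
from h import *
import json
np.set_printoptions(precision=4,suppress=True)
st=json.load(open('pics/up.json'))
p=pix2z('wrist',np.array([(189,346),(401,343),(402,396),(189,398)])/3+[220,120]-.33,.126,st);print(p,p.mean(0))
d=p[0]-p[1]+p[3]-p[2];print(np.degrees(np.arctan2(d[1],d[0])))
s=pix2z('wrist',np.array([(172,224),(419,214)])/3+[220,120]-.33,.032,st);print(s,np.degrees(np.arctan2(*(s[0]-s[1])[1::-1])))
E
```

```text
[[ 0.5132 -0.1959  0.126 ]
 [ 0.4583 -0.189   0.126 ]
 [ 0.4597 -0.1746  0.126 ]
 [ 0.5156 -0.1818  0.126 ]] [ 0.4867 -0.1853  0.126 ]
-7.249751148983826
[[ 0.5258 -0.216   0.032 ]
 [ 0.4412 -0.2077  0.032 ]] -5.631551053839184
```

```bash
python3 -m inch '[{"hand":0,"slide":[0.25,0.1,-6],"yaw":0.013},{"hand":0,"slide":[0.25,0.1,-10],"yaw":0.013},{"hand":0,"slide":[0.25,0.1,-12.7],"yaw":0.013},{"hand":0,"slide":[0.25,0.1,-12.7],"yaw":0.013},{"hand":1,"slide":[0.25,0.1,-12.7],"yaw":0.013},{"hand":1,"slide":[0.25,0.1,-12.7],"yaw":0.013},{"hand":1,"slide":[0.25,0.1,-12.7],"yaw":0.013},{"hand":1,"slide":[0.25,0.1,-12.7],"yaw":0.013},{"hand":1,"slide":[0.25,0.1,-12.7],"yaw":0.013},{"hand":1,"slide":[0.25,0.1,-12.7],"yaw":0.013}]'
python3 -m inch '[{"hand":1,"slide":[0,0,0],"yaw":0},{"hand":1,"slide":[0,0,0.5],"yaw":0},{"hand":1,"slide":[0,0,1],"yaw":0},{"hand":1,"slide":[0,0,1],"yaw":0}]'
```

```text
time_s: 3.88
tcp_pos: [0.4867, -0.1862, 0.1659]
ee_rot: [[-0.127, -0.992, 0.001], [-0.992, 0.127, -0.0], [0.0, -0.001, -1.0]]
wrist_force: [-1.2, 1.0, 5.4]
gripper_width: 0.64
time_s: 4.38
tcp_pos: [0.4866, -0.186, 0.1753]
ee_rot: [[-0.127, -0.992, 0.0], [-0.992, 0.127, 0.0], [-0.0, -0.0, -1.0]]
wrist_force: [0.1, -0.4, -2.7]
gripper_width: 0.638
```

```bash
python3 -m inch '[{"hand":1,"slide":[0,0,1],"yaw":0},{"hand":1,"slide":[0,0,2.5],"yaw":0},{"hand":1,"slide":[0,0,4],"yaw":0},{"hand":1,"slide":[0,0,5],"yaw":0},{"hand":1,"slide":[0.5,4,5],"yaw":0},{"hand":1,"slide":[1,10,5],"yaw":0},{"hand":1,"slide":[1,16,5],"yaw":0},{"hand":1,"slide":[1,22,5],"yaw":0},{"hand":1,"slide":[1,26,5],"yaw":0},{"hand":1,"slide":[1,26,5],"yaw":0}]'
python3 - <<'E'
from h import *
s=capture('scene');i=capture('side');sense()
a=cv2.resize(i[150:330,230:430],None,fx=2,fy=2,interpolation=cv2.INTER_CUBIC);b=cv2.resize(s[130:310,230:430],None,fx=2,fy=2,interpolation=cv2.INTER_CUBIC)
cv2.imwrite('pics/hang.png',np.hstack([a,b]))
E
```

```text
time_s: 5.62
tcp_pos: [0.4967, 0.0765, 0.2259]
ee_rot: [[-0.122, -0.992, 0.001], [-0.992, 0.122, 0.001], [-0.001, -0.001, -1.0]]
wrist_force: [0.3, -0.2, -3.2]
gripper_width: 0.642
```

View pics/hang.png

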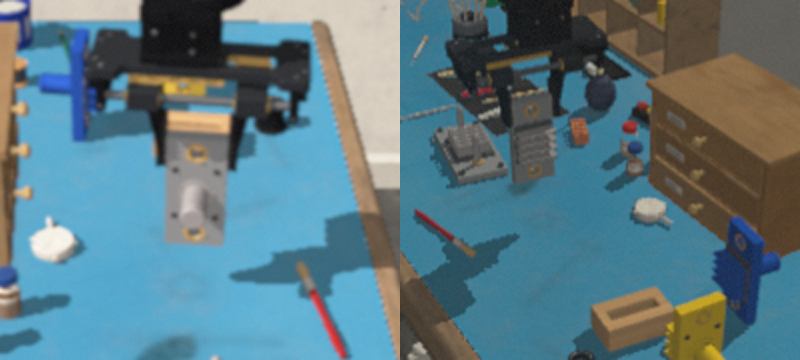

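```bash
python3 -m inch '[{"hand":1,"slide":[0.4,3,0],"yaw":0},{"hand":1,"slide":[0.4,3,-4],"yaw":0},{"hand":1,"slide":[0.4,3,-5.8],"yaw":0},{"hand":1,"slide":[0.4,3,-6.2],"yaw":0},{"hand":1,"slide":[0.4,3,-6.4],"yaw":0},{"hand":1,"slide":[0.4,3,-6.5],"yaw":0},{"hand":1,"slide":[0.4,3,-6.6],"yaw":0},{"hand":1,"slide":[0.4,3,-6.6],"yaw":0}]'; python3 - <<'E'
import numpy as np
for p in (0,10,20,30,40,50,60,65,72,80,86,90):
    r=np.radians(p)
    h,z=(108*np.sin(r)-7*np.cos(r)+7,108*np.cos(r)+7*np.sin(r)) if p<=65 else (66*np.sin(r)-27*np.cos(r)+53.5,66*np.cos(r)+27*np.sin(r))
    print(p,round(-h*.0122,2),round(-h*.0992,2),round((z-108)/10,2))
E
```

```text
time_s: 6.72
tcp_pos: [0.5009, 0.1041, 0.1599]
ee_rot: [[-0.126, -0.992, 0.001], [-0.992, 0.126, 0.0], [-0.001, -0.001, -1.0]]
wrist_force: [-0.4, -0.1, -1.5]
gripper_width: 0.64
0 -0.0 -0.0 0.0
10 -0.23 -1.87 -0.04
20 -0.46 -3.71 -0.41
30 -0.67 -5.45 -1.1
40 -0.87 -7.05 -2.08
50 -1.04 -8.46 -3.32
60 -1.18 -9.63 -4.79
65 -1.24 -10.11 -5.6
72 -1.32 -10.71 -6.19
80 -1.39 -11.29 -6.99
86 -1.43 -11.65 -7.65
90 -1.46 -11.85 -8.1
```

```bash
python3 -m inch '[{"hand":1,"slide":[-0.1,-0.9,-0.2],"yaw":0},{"hand":1,"slide":[-0.23,-1.85,-0.25],"yaw":0},{"hand":1,"slide":[-0.35,-2.8,-0.4],"yaw":0},{"hand":1,"slide":[-0.46,-3.7,-0.6],"yaw":0},{"hand":1,"slide":[-0.57,-4.6,-0.9],"yaw":0},{"hand":1,"slide":[-0.67,-5.45,-1.3],"yaw":0},{"hand":1,"slide":[-0.67,-5.45,-1.3],"yaw":0}]'
python3 - <<'E'
from h import *
s=capture('scene');i=capture('side');sense()
a=cv2.resize(i[150:330,230:430],None,fx=2,fy=2,interpolation=cv2.INTER_CUBIC);b=cv2.resize(s[130:310,230:430],None,fx=2,fy=2,interpolation=cv2.INTER_CUBIC)
cv2.imwrite('pics/tip1.png',np.hstack([a,b]))
E
```

```text
time_s: 7.6
tcp_pos: [0.4942, 0.0486, 0.1468]
ee_rot: [[-0.127, -0.992, 0.001], [-0.992, 0.127, -0.001], [0.0, -0.001, -1.0]]
wrist_force: [-1.3, -2.5, 4.6]
gripper_width: 0.644
```

View pics/tip1.png

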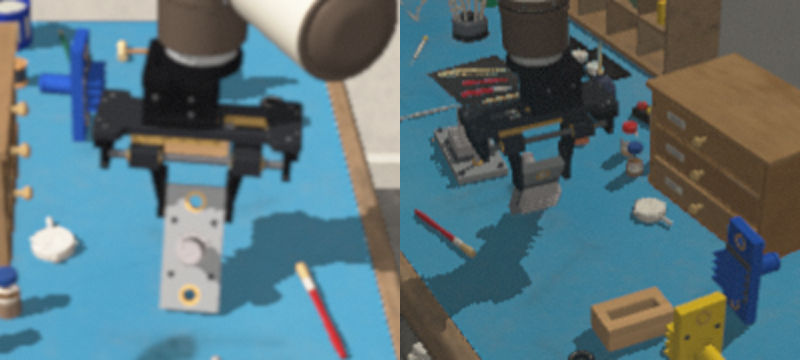

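```bash
python3 -m inch '[{"hand":1,"slide":[-0.1,-0.8,-0.5],"yaw":0},{"hand":1,"slide":[-0.2,-1.6,-1.0],"yaw":0},{"hand":1,"slide":[-0.29,-2.3,-1.6],"yaw":0},{"hand":1,"slide":[-0.37,-3.0,-2.2],"yaw":0},{"hand":1,"slide":[-0.44,-3.6,-2.95],"yaw":0},{"hand":1,"slide":[-0.51,-4.2,-3.7],"yaw":0},{"hand":1,"slide":[-0.57,-4.65,-4.4],"yaw":0},{"hand":1,"slide":[-0.65,-5.25,-5.05],"yaw":0},{"hand":1,"slide":[-0.72,-5.85,-5.8],"yaw":0},{"hand":1,"slide":[-0.72,-5.85,-5.8],"yaw":0}]'
python3 - <<'E'
from h import *
s=capture('scene');i=capture('side');sense()
a=cv2.resize(i[150:330,230:430],None,fx=2,fy=2,interpolation=cv2.INTER_CUBIC);b=cv2.resize(s[130:310,230:430],None,fx=2,fy=2,interpolation=cv2.INTER_CUBIC)
cv2.imwrite('pics/tip2.png',np.hstack([a,b]))
E
```

```text
time_s: 8.95
tcp_pos: [0.4865, -0.0095, 0.0876]
ee_rot: [[-0.127, -0.992, -0.001], [-0.992, 0.127, -0.0], [0.001, 0.001, -1.0]]
wrist_force: [0.2, -0.2, 0.2]
gripper_width: 0.641
```

View pics/tip2.png

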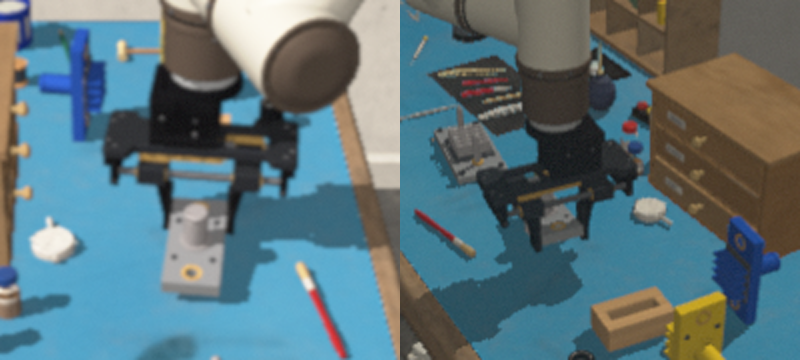

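```bash
python3 -m inch '[{"hand":1,"slide":[-0.04,-0.35,-0.4],"yaw":0},{"hand":1,"slide":[-0.05,-0.45,-0.7],"yaw":0},{"hand":1,"slide":[-0.05,-0.45,-0.7],"yaw":0},{"hand":0,"slide":[-0.05,-0.45,-0.7],"yaw":0},{"hand":0,"slide":[-0.05,-0.45,-0.7],"yaw":0},{"hand":0,"slide":[-0.05,-0.45,-0.7],"yaw":0},{"hand":0,"slide":[-0.05,-0.45,-0.7],"yaw":0},{"hand":0,"slide":[-0.05,-0.45,-0.7],"yaw":0}]'
python3 -m inch '[{"hand":0,"slide":[0,0,2],"yaw":0},{"hand":0,"slide":[0,0,8],"yaw":0},{"hand":0,"slide":[0,1,14],"yaw":0},{"hand":0,"slide":[0,3,20],"yaw":0},{"hand":0,"slide":[0,3,20],"yaw":0},{"hand":0,"slide":[0,3,20],"yaw":0}]'
python3 w.py flat;python3 - <<'E'
import cv2
i=cv2.imread('pics/flat.png')
cv2.imwrite('pics/crop4.png',cv2.resize(i[120:320,220:420],None,fx=3,fy=3,interpolation=cv2.INTER_CUBIC))
E
```

```text
time_s: 10.05
tcp_pos: [0.4861, -0.0135, 0.0812]
ee_rot: [[-0.127, -0.992, -0.0], [-0.992, 0.127, -0.0], [0.0, 0.0, -1.0]]
wrist_force: [0.4, 0.0, 0.3]
gripper_width: 0.991
time_s: 10.8
tcp_pos: [0.4854, 0.0165, 0.2808]
ee_rot: [[-0.127, -0.992, -0.001], [-0.992, 0.127, 0.0], [-0.0, 0.001, -1.0]]
wrist_force: [0.4, -0.2, -0.5]
gripper_width: 1.004
10.8 [0.48544373 0.01646068 0.28080397] [[-1.26732882e-01 -9.91936546e-01 -8.15776508e-04]
 [-9.91936824e-01  1.26732551e-01  4.45596639e-04]
 [-3.38618154e-04  8.65670504e-04 -9.99999568e-01]] [ 21.1   9.  -19.5  -0.  -61.6 -28.4] [ 0.44165159 -0.17969821 -0.47299418] 1.0038928494631076
```

View pics/crop4.png

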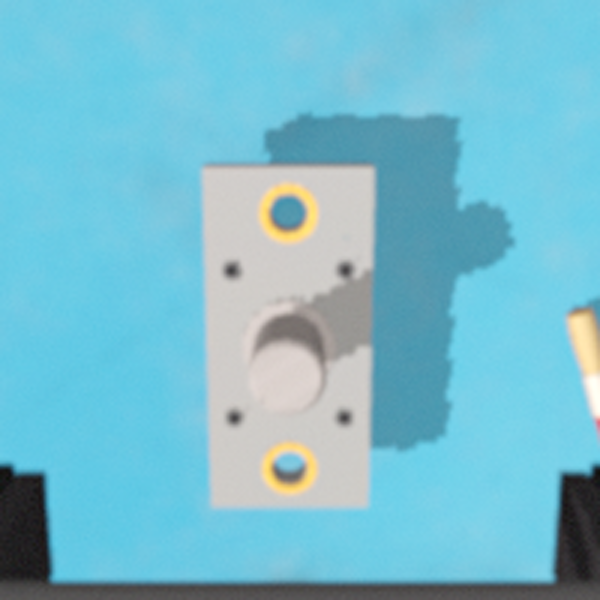

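```bash
python3 - <<'E'
from h import *
import json
np.set_printoptions(precision=4,suppress=True)
st=json.load(open('pics/flat.json'))
g=lambda l,z:pix2z('wrist',np.array(l)/3+[220,120]-.33,z,st)[:,:2]
ang=lambda d:np.degrees(np.arctan2(d[1],d[0]))
h=g([(289,213),(290,469)],.034);print('holes',h.mean(0),ang(h[1]-h[0]),np.linalg.norm(h[1]-h[0]))
c=g([(202,165),(376,165),(369,507),(211,508)],.034);print('corn',c.mean(0),ang(c[3]-c[0]),ang(c[2]-c[1]),ang(c[0]-c[1])+90,ang(c[3]-c[2])+90,np.linalg.norm(c[0]-c[3]),np.linalg.norm(c[0]-c[1]))
s=g([(232,270),(345,270),(344,418),(235,418)],.034);print('scr',s.mean(0),ang(s[3]-s[0]),ang(s[2]-s[1]))
print('shank top',g([(286,375)],.074))
E
```

```text
holes [0.4922 0.0315] 82.73787005190094 0.09054907048882364
corn [0.4922 0.0311] 82.7169161604832 82.64633841445024 82.70080380145015 83.09663851644292 0.12122504442805306 0.056749117237803445
scr [0.4924 0.0315] 82.79221572518564 82.98363628747303
shank top [[0.4926 0.03  ]]
```

```bash
python3 -m inch '[{"hand":0,"slide":[0.7,1.5,0],"yaw":0},{"hand":0.4,"slide":[0.7,1.5,-6],"yaw":0},{"hand":0.4,"slide":[0.7,1.5,-12],"yaw":0},{"hand":0.4,"slide":[0.7,1.5,-16],"yaw":0},{"hand":0.4,"slide":[0.7,1.5,-17.2],"yaw":0},{"hand":0.4,"slide":[0.7,1.5,-17.2],"yaw":0},{"hand":1,"slide":[0.7,1.5,-17.2],"yaw":0},{"hand":1,"slide":[0.7,1.5,-17.2],"yaw":0},{"hand":1,"slide":[0.7,1.5,-17.2],"yaw":0},{"hand":1,"slide":[0.7,1.5,-17.2],"yaw":0}]'
python3 -m inch '[{"hand":1,"slide":[0,0,0],"yaw":0},{"hand":1,"slide":[0,0,0],"yaw":0},{"hand":1,"slide":[0,0,0],"yaw":0},{"hand":1,"slide":[0,0,0],"yaw":0}]'
```

```text
time_s: 12.1
tcp_pos: [0.493, 0.0314, 0.1098]
ee_rot: [[-0.127, -0.992, 0.0], [-0.992, 0.127, 0.0], [-0.0, -0.0, -1.0]]
wrist_force: [-1.9, 0.4, 2.4]
gripper_width: 0.268
time_s: 12.6
tcp_pos: [0.4931, 0.0314, 0.1098]
ee_rot: [[-0.126, -0.992, 0.0], [-0.992, 0.126, -0.0], [0.0, -0.0, -1.0]]
wrist_force: [-2.6, 0.1, 6.1]
gripper_width: 0.265
```

```bash
python3 -m inch '[{"hand":1,"slide":[0,0,1],"yaw":0},{"hand":1,"slide":[0,0,3],"yaw":0},{"hand":1,"slide":[0,0,6],"yaw":0},{"hand":1,"slide":[0,0,8],"yaw":0},{"hand":1,"slide":[0,5,8],"yaw":-0.041},{"hand":1,"slide":[-0.1,11,8],"yaw":-0.041},{"hand":1,"slide":[-0.1,17,8],"yaw":-0.041},{"hand":1,"slide":[-0.1,22,8],"yaw":-0.041},{"hand":1,"slide":[-0.1,24.3,8],"yaw":-0.041},{"hand":1,"slide":[-0.1,24.3,8],"yaw":-0.041}]'
python3 -m inch '[{"hand":1,"slide":[0,0,0],"yaw":0},{"hand":1,"slide":[0,0,0],"yaw":0}]'
python3 w.py held;python3 - <<'E'
from h import *
i=capture('side');cv2.imwrite('pics/heldside.png',i)
j=cv2.imread('pics/held.png')
a=cv2.resize(i[280:430,270:400],(390,450),interpolation=cv2.INTER_CUBIC);b=cv2.resize(j[150:350,230:410],(405,450),interpolation=cv2.INTER_CUBIC)
cv2.imwrite('pics/crop5.png',np.hstack([a,b]))
E
```

```text
time_s: 13.85
tcp_pos: [0.4918, 0.2755, 0.1887]
ee_rot: [[-0.166, -0.986, -0.001], [-0.986, 0.166, -0.001], [0.001, 0.001, -1.0]]
wrist_force: [-0.0, -0.3, -3.0]
gripper_width: 0.268
time_s: 14.1
tcp_pos: [0.4921, 0.2731, 0.1892]
ee_rot: [[-0.169, -0.986, -0.001], [-0.986, 0.169, -0.001], [0.001, 0.001, -1.0]]
wrist_force: [0.3, -0.8, -2.6]
gripper_width: 0.264
14.1 [0.49206119 0.2731207  0.18916809] [[-1.68794138e-01 -9.85651118e-01 -6.41817630e-04]
 [-9.85651119e-01  1.68794490e-01 -5.40734310e-04]
 [ 6.41310657e-04  5.41335484e-04 -9.99999648e-01]] [ 45.5  21.6 -16.5  -0.  -52.  -55.2] [ 0.2952877  -0.84829972 -2.55110032] 0.2638123404735881
```

View pics/crop5.png

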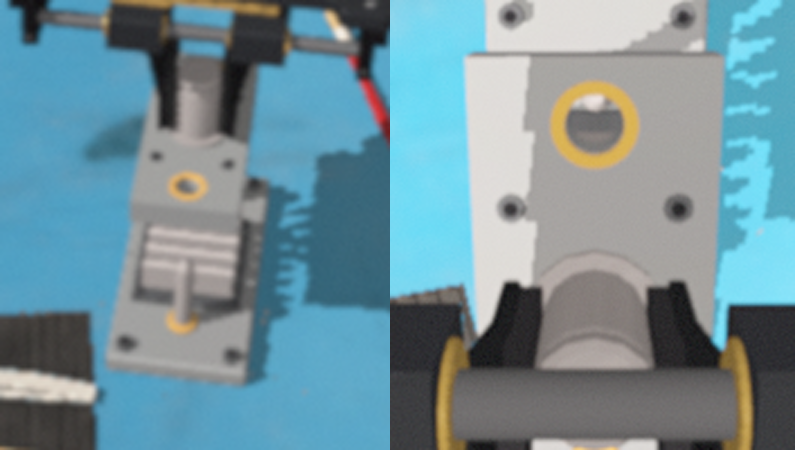

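```bash
python3 - <<'E'
from h import *
import json
np.set_printoptions(precision=4,suppress=True)
st=json.load(open('pics/held.json'))
g=lambda l,z:pix2z('wrist',(np.array(l)-[390,0])/2.25+[230,150]-.28,z,st)[:,:2]
ang=lambda d:np.degrees(np.arctan2(d[1],d[0]))
z=.1134
h=g([(594.5,126)],z);c=g([(466,56),(724,55)],z);s=g([(511,208.5),(678,208.5)],z)
a=np.radians(80.3);u=np.array([np.cos(a),np.sin(a)])
print('center via hole',h+45e-3*u,'corners',c.mean(0)+.06*u,'widths',np.linalg.norm(c[0]-c[1]),np.linalg.norm(s[0]-s[1]),'ang',ang(c[0]-c[1])+90,ang(s[0]-s[1])+90,'screwmid',s.mean(0)+.0257*u)
print('die ctr .4919 .2740; tcp',st['tcp_pos'])
# side: near hole ring and near pin tip
f=lambda l,z:pix2z('side',np.array(l)/3+[270,280]-.33,z)
print('side hole',f([(188,186)],z)[:,:2]-45e-3*u,'pin tip',f([(183,238)],.058)[:,:2]-45e-3*u,'collars',f([(182,321)],.013)[:,:2]-45e-3*u)
E
```

```text
center via hole [[0.4925 0.2729]] corners [0.4924 0.2725] widths 0.055773991601709746 0.038069680465379625 ang 80.49652170572261 80.27131871159732 screwmid [0.4925 0.2726]
die ctr .4919 .2740; tcp [0.492061189138533, 0.27312070232522656, 0.1891680941391472]
side hole [[0.4886 0.2737]] pin tip [[0.4885 0.257 ]] collars [[0.4884 0.2755]]
```

```bash
python3 -m inch '[{"hand":1,"slide":[-0.03,0.12,-1],"yaw":0},{"hand":1,"slide":[-0.03,0.12,-2],"yaw":0},{"hand":1,"slide":[-0.03,0.12,-3],"yaw":0},{"hand":1,"slide":[-0.03,0.12,-3.6],"yaw":0},{"hand":1,"slide":[-0.03,0.12,-3.6],"yaw":0},{"hand":1,"slide":[-0.03,0.12,-3.6],"yaw":0}]'
python3 w.py over;python3 - <<'E'
from h import *
i=capture('side');cv2.imwrite('pics/overside.png',i);print(sense()['tcp_pos'])
j=cv2.imread('pics/over.png')
a=cv2.resize(i[310:410,290:375],(383,450),interpolation=cv2.INTER_CUBIC);b=cv2.resize(j[160:260,275:365],(405,450),interpolation=cv2.INTER_CUBIC)
cv2.imwrite('pics/crop6.png',np.hstack([a,b]))
E
```

```text
time_s: 14.95
tcp_pos: [0.492, 0.2759, 0.1535]
ee_rot: [[-0.167, -0.986, 0.001], [-0.986, 0.167, 0.0], [-0.0, -0.0, -1.0]]
wrist_force: [0.6, 0.3, -2.1]
gripper_width: 0.267
14.95 [0.49202786 0.27588515 0.15347625] [[-1.66989656e-01 -9.85958501e-01  5.38119253e-04]
 [-9.85958563e-01  1.66989843e-01  3.24018192e-04]
 [-4.09328940e-04 -4.76455599e-04 -9.99999803e-01]] [ 45.7  24.1 -18.6   0.  -47.3 -55.4] [ 0.58493406  0.31552785 -2.10386172] 0.26699523931406405
[0.49202728 0.27584794 0.15368133]
```

View pics/crop6.png

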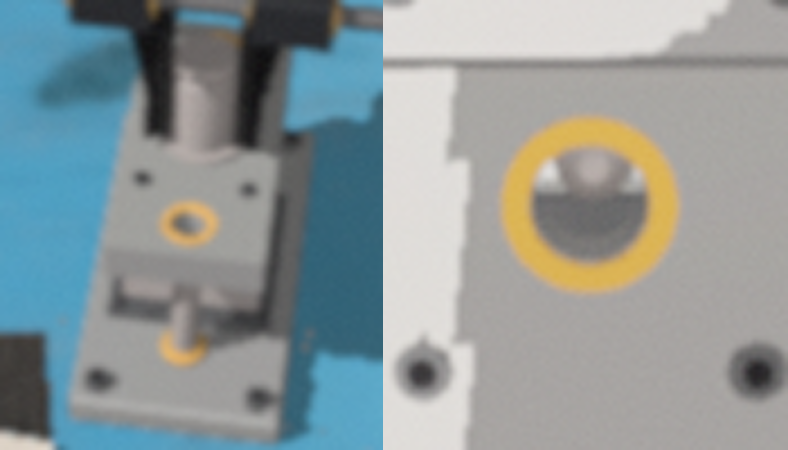

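```bash
python3 - <<'E'
from h import *
import json
np.set_printoptions(precision=4,suppress=True)
st=json.load(open('pics/over.json'))
g=lambda l,z:pix2z('wrist',(np.array(l)-[383,0])/4.5+[275,160]-.39,z,st)[0,:2]
a=np.radians(80.4);u=np.array([np.cos(a),np.sin(a)])
h=g([(590.5,204.5)],.0778);hb=g([(590,200)],.0638);p=g([(594,155)],.054)
print('hole',h,'->ctr',h+.045*u,'pin',p,'->ctr',p+.045*u,'need',p-h)
S=lambda l,z:pix2z('side',np.array(l)/4.505+[290,310]-.39,z)[0,:2]
h=S([(189,223)],.0778);print('side hole',h-.045*u,'shank?')
print('side collar',S([(184,347)],.013)-.045*u,'need',S([(184,347)],.013)-h)
print('screw side mid', (S([(100,379)],.012)+S([(260,398)],.012))/2, 'vs hole', h)
E
python3 - <<'E'
from station import sense
print(sense()['tcp_pos'])
E
```

```text
hole [0.485 0.231] ->ctr [0.4925 0.2754] pin [0.4842 0.2291] ->ctr [0.4917 0.2735] need [-0.0008 -0.0019]
side hole [0.4888 0.2762] shank?
side collar [0.4883 0.2754] need [-0.0005 -0.0008]
screw side mid [0.4982 0.3382] vs hole [0.4963 0.3206]
[0.49202728 0.27584794 0.15368133]
```

```bash
python3 -m inch '[{"hand":1,"slide":[0,0,0],"yaw":0},{"hand":1,"slide":[0,0,0],"yaw":0},{"hand":1,"slide":[0,0,0],"yaw":0}]';python3 -m inch '[{"hand":1,"slide":[0,0,0],"yaw":0},{"hand":1,"slide":[0,0,0],"yaw":0},{"hand":1,"slide":[0,0,0],"yaw":0}]'
```

```text
time_s: 15.42
tcp_pos: [0.4918, 0.2757, 0.1533]
ee_rot: [[-0.167, -0.986, 0.0], [-0.986, 0.167, 0.0], [-0.0, -0.0, -1.0]]
wrist_force: [-0.3, -0.5, -3.3]
gripper_width: 0.267
time_s: 15.8
tcp_pos: [0.4918, 0.2756, 0.1532]
ee_rot: [[-0.167, -0.986, -0.0], [-0.986, 0.167, -0.0], [0.0, 0.0, -1.0]]
wrist_force: [0.3, -0.8, -3.5]
gripper_width: 0.268
```

```bash
python3 -m inch '[{"hand":1,"slide":[-0.04,-0.14,0],"yaw":0},{"hand":1,"slide":[-0.04,-0.14,0],"yaw":0},{"hand":1,"slide":[-0.04,-0.14,0],"yaw":0},{"hand":1,"slide":[-0.04,-0.14,-0.3],"yaw":0},{"hand":1,"slide":[-0.04,-0.14,-0.6],"yaw":0},{"hand":1,"slide":[-0.04,-0.14,-0.8],"yaw":0},{"hand":1,"slide":[-0.04,-0.14,-0.8],"yaw":0}]';python3 -m inch '[{"hand":1,"slide":[0,0,-0.2],"yaw":0},{"hand":1,"slide":[0,0,-0.4],"yaw":0},{"hand":1,"slide":[0,0,-0.6],"yaw":0},{"hand":1,"slide":[0,0,-0.6],"yaw":0}]'
```

```text
time_s: 16.68
tcp_pos: [0.4913, 0.2742, 0.1449]
ee_rot: [[-0.167, -0.986, -0.0], [-0.986, 0.167, -0.0], [0.001, 0.0, -1.0]]
wrist_force: [0.6, -0.2, -2.3]
gripper_width: 0.264
time_s: 17.18
tcp_pos: [0.4913, 0.2742, 0.139]
ee_rot: [[-0.167, -0.986, -0.0], [-0.986, 0.167, -0.0], [0.0, 0.0, -1.0]]
wrist_force: [-0.2, 0.4, -2.8]
gripper_width: 0.269
```

```bash
python3 -m inch '[{"hand":1,"slide":[0,0,-0.2],"yaw":0},{"hand":1,"slide":[0,0,-0.4],"yaw":0},{"hand":1,"slide":[0,0,-0.6],"yaw":0},{"hand":1,"slide":[0,0,-0.8],"yaw":0},{"hand":1,"slide":[0,0,-1.0],"yaw":0},{"hand":1,"slide":[0,0,-1.0],"yaw":0}]';python3 -m inch '[{"hand":1,"slide":[0,0,-0.1],"yaw":0},{"hand":1,"slide":[0,0,-0.2],"yaw":0},{"hand":1,"slide":[0,0,-0.3],"yaw":0},{"hand":1,"slide":[0,0,-0.35],"yaw":0},{"hand":1,"slide":[0,0,-0.35],"yaw":0}]'
```

```text
time_s: 17.92
tcp_pos: [0.4913, 0.2742, 0.129]
ee_rot: [[-0.167, -0.986, -0.0], [-0.986, 0.167, -0.0], [0.0, 0.0, -1.0]]
wrist_force: [-1.7, 0.2, -2.7]
gripper_width: 0.269
time_s: 18.55
tcp_pos: [0.4914, 0.2743, 0.126]
ee_rot: [[-0.167, -0.986, 0.0], [-0.986, 0.167, 0.0], [-0.0, -0.0, -1.0]]
wrist_force: [-0.3, -0.1, -1.2]
gripper_width: 0.263
```

```bash
python3 -m inch '[{"hand":1,"slide":[0,0,-0.1],"yaw":0},{"hand":1,"slide":[0,0,-0.1],"yaw":0},{"hand":1,"slide":[0,0,-0.1],"yaw":0}]'; python3 -m inch '[{"hand":0.4,"slide":[0,0,0],"yaw":0},{"hand":0.4,"slide":[0,0,0],"yaw":0},{"hand":0.4,"slide":[0,0,0],"yaw":0},{"hand":0.4,"slide":[0,0,0],"yaw":0},{"hand":0.4,"slide":[0,0,3],"yaw":0},{"hand":0.4,"slide":[0,0,8],"yaw":0},{"hand":0.4,"slide":[0,0,13],"yaw":0},{"hand":0.4,"slide":[0,-2,17],"yaw":0},{"hand":0.4,"slide":[0,-2,17],"yaw":0},{"hand":0.4,"slide":[0,-2,17],"yaw":0}]'; python3 w.py fin; python3 - <<'E'
from h import *
i=capture('side');cv2.imwrite('pics/finside.png',i)
j=cv2.imread('pics/fin.png')
a=cv2.resize(i[300:420,285:375],(337,450),interpolation=cv2.INTER_CUBIC);b=cv2.resize(j[140:320,240:400],(400,450),interpolation=cv2.INTER_CUBIC)
cv2.imwrite('pics/crop7.png',np.hstack([a,b]))
E
```

```text
time_s: 18.92
tcp_pos: [0.4915, 0.2743, 0.1259]
ee_rot: [[-0.167, -0.986, 0.001], [-0.986, 0.167, 0.0], [-0.0, -0.001, -1.0]]
wrist_force: [-3.3, 0.1, 5.0]
gripper_width: 0.269
time_s: 20.18
tcp_pos: [0.491, 0.254, 0.294]
ee_rot: [[-0.168, -0.986, -0.001], [-0.986, 0.168, -0.0], [0.0, 0.001, -1.0]]
wrist_force: [-0.1, 0.1, -1.0]
gripper_width: 0.601
20.175 [0.49100379 0.25399467 0.29402829] [[-1.67754236e-01 -9.85828143e-01 -1.17843785e-03]
 [-9.85828773e-01  1.67754568e-01 -1.88079054e-04]
 [ 3.83101956e-04  1.13018688e-03 -9.99999288e-01]] [ 44.1  15.   -9.6  -0.  -65.5 -53.8] [-0.13320384  0.14719662 -1.0234256 ] 0.6009711004729389
```

```bash
python3 - <<'E'
from h import *
import json
np.set_printoptions(precision=4,suppress=True)
st=json.load(open('pics/fin.json'));im=cv2.imread('pics/fin.png')
R=im[140:320,260:390];hsv=cv2.cvtColor(R,cv2.COLOR_BGR2HSV)
m=cv2.inRange(hsv,(15,90,100),(35,255,255))
n,l,s,c=cv2.connectedComponentsWithStats(m)
P=[]
for k in range(1,n):
    if s[k][4]>15:
        x,y,w,h,A=s[k];u=(260+x+(w-1)/2,140+y+(h-1)/2);P.append(u);print(u,w,h,A)
for z in (.050,.053,.060):
    p=pix2z('wrist',P,z,st)[:,:2];d=p[-1]-p[0];print(z,p.tolist(),'mid',(p[0]+p[-1])/2,'dist',np.linalg.norm(d),'ang',np.degrees(np.arctan2(d[1],d[0])))
a=np.radians(80.4);u=np.array([np.cos(a),np.sin(a)]);
print('predicted ring px',proj('wrist',[[*(np.array([.4919,.274])+t*u),.05] for t in(-.045,.045)],st))
E
```

```text
(np.float64(323.0), np.float64(195.0)) 19 19 167
(np.float64(323.5), np.float64(280.5)) 18 16 123
0.05 [[0.4845831751141096, 0.22901582707799573], [0.49908692869382115, 0.3184742370852467]] mid [0.4918 0.2737] dist 0.09062651923651496 ang 80.7908554008741
0.053 [[0.4845343867590786, 0.22857623200262395], [0.49890906609304864, 0.31723851866611685]] mid [0.4917 0.2729] dist 0.0898200004584383 ang 80.7908554008741
0.06 [[0.48442054726400635, 0.22755051016008981], [0.4984940533579128, 0.3143551756881472]] mid [0.4915 0.271 ] dist 0.08793812330959272 ang 80.79085540087408
predicted ring px [[323.2912 195.5804]
 [323.1874 280.4566]]
```

```bash
python3 -c "
from station import finish_job;print(finish_job())"
```

```text
the job is handed in; nothing more can be done
None
```

The die set is closed and handed in at about 20 s of the 64 s allowed. I drew the upper half out of the block and tipped it down onto its ribs on the mat. I then let go of it, took it again by the shank, and lowered it in small steps over the guide pins until it was home.

**Contact going down:** Nothing resisted on the way down. Firm contact came with the tool at 0.1259 m, against 0.1258 m expected for fully closed.

**Final position:** After release, the wrist picture showed the two hole rings within 0.6 px of where a closed plate would put them. That puts the plate centre at (0.4918, 0.2737) m, against (0.4919, 0.2740) m for the die. The turn is about 0.4° off, and the ring spacing fits the closed height.

**Disagreements and gaps:**
- **Cameras:** Before the descent, the side camera's absolute positions differed from the wrist camera's by 2–4 mm. I aligned with the wrist camera only.
- **Pin-tip reading:** One side-camera reading of a guide pin tip was plainly wrong, and I dropped it.
- **Final look:** The viewer's 12-picture limit was already reached, so the last check is from numbers only. I did not look directly at the final level of the plate. I also did not measure the other things on the bench at the end.

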